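# Caliper check of a capacitor can

## Task

Open the bench caliper, gently stand the blue capacitor can upright on the caliper's stone base between its two steel jaws, let go of it, then slide the red thumb tab to close the moving jaw gently until it presses the can against the fixed jaw and you feel the spring of the tab give. Let go of the tab and leave the jaws closed on the upright can, with everything else on the bench left where it is.

Things in the scene. Friction and masses are not known exactly. Their poses are not given: they have to be found in the camera images.
- blue_can: Blue upright capacitor can with aluminium top, 35 mm diameter, 60 mm tall, about 85 g. Origin at the centre of its underside. It stands loose on the green mat (flush with the table) among an orange and a black can, at least 80 mm away centre to centre.
- stand: Bench caliper's fixed dark stone base, 110 (its x) by 250 (its y) by 12 mm; origin at the centre of its underside, on the table. A steel beam runs along its y at x = 22 to 38, z = 22 to 30 mm. The moving jaw slides to +y of this frame to open, -y to close. Both jaws are bars that reach from the beam over the base towards -x.
- fixed_face (a point): Point on the measuring face of the fixed steel jaw (looks to +y of the stand), at half the jaw's height: x = 0, y = -60, z = 26 mm in the stand's frame. The jaw is 12 mm high (z = 20 to 32 mm), 14 mm thick, and reaches from x = -35 mm to the beam.
- slide: Sliding part: the moving jaw (mirror of the fixed one) and a grey housing over the beam, 30 mm wide, top at z = 40 mm, 75 mm long from the jaw's face to +y. Axes as the stand. Origin in the plane of the jaw's face, at x = z = 0 of the stand: y there is -60 mm shut (0 to 25 mm open at the start), -25 mm closed on the can, +30 mm fully open. Slides with about 2 N of friction, stays where left.
- nest (a point): Point on top of the stone base where the centre of the can's underside lies when the can touches the fixed jaw (x = -14, y = -42.5, z = 12 mm in the stand's frame). Its axes are the stand's. The can may stand up to 16 mm to either side along the jaws (stand x).
- tab_top (a point): Centre of the top of the red thumb tab, an upright block 24 (stand x) by 14 (stand y) by 44 mm tall on the grey housing. Top at z = 85 mm of the stand, centre at x = 30 mm of the stand and 60 mm (less the value of joint tab) to +y of the moving jaw's face. Clear all round above the housing: pinch it from above or push it.
- tab (a joint): How far the red tab has sunk on its spring towards the jaw (-y), m: 0 at rest, at most 0.010. 700 N/m; rigid when pulled to +y. It sinks about 3 mm just to overcome the slide's friction; each further mm puts 0.7 N on the part in the jaws (5 N at full travel, rigid after that). It springs back when released.
- orange_can: Orange capacitor can, 30 mm diameter, 52 mm tall, a loose bystander; origin at the centre of its underside.
- black_can: Black capacitor can, 40 mm diameter, 56 mm tall, a loose bystander; origin at the centre of its underside.
- switch_box: White box 100 x 80 x 65 mm with a rocker switch on top (77 mm in all), a bystander; origin at the centre of its underside.
- breadboard: White breadboard 55 x 165 mm, 18 mm high with its parts, a bystander; origin at the centre of its underside.
- tape_roll: Roll of blue tape lying flat, 90 mm diameter, 24 mm high, a bystander; origin at the centre of its underside.
- driver: Yellow-handled screwdriver lying down, 180 mm long, 26 mm thick, a bystander; origin under its middle.
- multimeter: Yellow handheld meter lying on its back, 150 x 78 mm, 43 mm high, a bystander; origin at the centre of its underside.

How it is judged:
By the outcome, as a careful person would: the job done as asked, in the order asked, and still so for the second after the job is handed in, with the robot touching nothing.
It also fails if it takes over 67 s, if anything falls off the work surface, if the arm or the gripper's body presses on something with over 40 N, if the wrist force passes 120 N, or if a joint passes its speed limit or range.

## Robot

A 6-joint arm with a two-finger parallel gripper is mounted at the origin on the work surface. World frame = base frame: x ahead of the robot, y to its left, z up, the work surface at z = 0. Lengths are in m, angles in rad, forces in N, time in s.
With the tool pointing down it reaches from about 0.325 to 0.875 m from the base axis. Payload 4.4 kg.
Tool frame: the origin (TCP) lies on the mounting face of the last link; the fingertips stand 173 mm ahead of it and the grasp point (between the pads) lies 155 mm ahead of it; z points along the fingers, y is the line along which they close (so a half turn about z gives the same grasp; the last joint's range is limited). The gripper opens to 85 mm and grips with 20 to 120 N. Pads are 22 mm wide; open, the fingers measure 114 mm over their backs; the gripper's body (76 mm by 85 mm) begins 54 mm behind the grasp point. The pads swing forward as they close: fully open they stand 13 mm farther back than shut.
Start: joints at [-1.294, 0.207, 1.542, -0, 1.393, -0.15], TCP at [0.238, -0.523, 0.405] pointing down, gripper open.
Joint ranges: [-2.73, 2.73], [-0.86, 2.22], [0.23, 2.46], [-1.11, 4.25], [0.08, 2.63], [-2.82, 2.82]. Speed limits (rad/s): [2.79, 2.79, 3.14, 3.14, 3.14, 3.14].

## Interface

Orientations are given as a rotation vector (axis times angle).
In Python, from plant import ctrl gives the robot as it stands.
- The arm moves only by the shell command python3 jog.py 'ROWS' [OPENING]. ROWS is a JSON list of rows, 1 to 12 of them, each of 6 numbers: dx, dy, dz in m, then a rotation vector rx, ry, rz in rad; each row is the pose to reach, as a shift and turn from the pose commanded when the command began, along the tool's axes at that moment; what a row does not reach only later rows make up. A row lasts 1/8 s, in which the tool goes at most 0.0625 m and 0.188 rad, less where a joint would pass 70% of its speed; a pose out of reach is approached as far as the arm can. OPENING is the finger opening in m, set as the command begins (- or left out keeps the last). The fingers move at their own pace and stop on an object; the grip force is fixed at half the most. Time passes only in rows, so rows that do not move let the fingers close. It prints the time, the measured TCP pose, the force, the opening and the grip force at its end.
- ctrl.state(): the state, without advancing time (a new reading comes with each control period).
- ctrl.capture(name): name is "scene" or "top" or "wrist"; returns the picture (420x560x3 uint8, blue, green, red); there is no depth.
- ctrl.get_calibration(name): a dict with "fx", "fy", "cx", "cy" (pixels), "dist" ([k1, k2, p1, p2, k3] as OpenCV has them; the pictures are not rectified), "view" (4x4, takes a point from world to camera coordinates). Camera axes: x right, y up, looking along -z (the intrinsics and any distortion apply to the point x, -y, -z); pixel columns grow to the right and rows downward; lengths in m; the calibration is good to about 2 mm. A picture is of the moment at which its call begins: read the wrist's pose just before it. get_calibration takes no time and is no camera call; for the wrist camera it gives the pose at the moment of the call.
- ctrl.finish_job(): hands the job in; it is judged then, once.
The state is a dict: "time_s": time; "qpos": joint angles; "joint_vel": joint speeds; "joint_efforts": joint torques, N m; "eef_pos": TCP position; "tcp_rot": TCP orientation; "contact_force": force on the tool from outside, world axes, zero at the start; "torque": the same for the moment, N m; "opening": finger opening in m; "grip_force": force on a finger pad.
Only numpy, scipy, OpenCV 4.12 (cv2) and the standard library are available. Lean on these libraries where they do the work, as an engineer would, in place of code of your own. Each camera call takes 0.05 s, during which the arm holds its last target. There are 200 camera calls.

## Working session

There is one attempt and no reset: what is moved stays moved. The work goes in short steps, Python scripts to look and compute and a shell command to move; the robot and the scene stay as the last step left them, time stands still between calls to the robot, and variables do not carry over. Pictures are saved under pics/ and viewed, at most 10 in all, crops included, and the job is handed in when it is done.

```bash
ls; mkdir -p pics; cat > h.py <<'E'
import numpy as np, cv2
from plant import ctrl
def cal(n):
    c=ctrl.get_calibration(n); K=np.array([[c['fx'],0,c['cx']],[0,c['fy'],c['cy']],[0,0,1.]])
    return K,np.array(c['dist'],float),np.array(c['view'])
def ray(c,px):
    K,d,V=c; u=cv2.undistortPoints(np.array([[px]],float),K,d)[0,0]
    R=V[:3,:3]; o=-R.T@V[:3,3]; r=R.T@np.array([u[0],-u[1],-1.]); return o,r/np.linalg.norm(r)
def at_z(c,px,z):
    o,r=ray(c,px); return o+r*(z-o[2])/r[2]
def tri(obs):
    A=np.zeros((3,3));b=np.zeros(3);L=[]
    for c,px in obs:
        o,r=ray(c,px);P=np.eye(3)-np.outer(r,r);A+=P;b+=P@o;L.append((o,P))
    x=np.linalg.solve(A,b); return x,[np.linalg.norm(P@(x-o)) for o,P in L]
def proj(c,p):
    K,d,V=c; q=(V[:3,:3]@np.atleast_2d(p).T).T+V[:3,3]; q=q*[1,-1,-1]
    return cv2.projectPoints(q,np.zeros(3),np.zeros(3),K,d)[0][:,0]
E
python3 - <<'E'
from h import *
for n in ("top","scene"): cv2.imwrite(f"pics/{n}0.png",ctrl.capture(n))
s=ctrl.state();print(s)
for n in ("top","scene","wrist"):
    V=cal(n)[2];print(n,-V[:3,:3].T@V[:3,3],V[2,:3])
E
```

```text
jog.py
pics
plant.py
{'time_s': 0.1, 'qpos': array([-1.29446278e+00,  2.07398508e-01,  1.54285896e+00, -3.88225205e-06,
        1.39350146e+00, -1.50476994e-01]), 'joint_vel': array([-0.00193833, -0.0015803 , -0.00263109, -0.00067433, -0.0005869 ,
       -0.00022781]), 'joint_efforts': array([-3.93154723e-04, -3.84096444e+01, -2.92548931e+01, -3.73694847e-04,
        4.85554789e-03, -9.26487985e-06]), 'eef_pos': array([ 0.23794095, -0.52308938,  0.40358259]), 'tcp_rot': array([-3.06821388e+00, -6.64898445e-01,  2.19828046e-04]), 'contact_force': array([0.40305725, 0.59586488, 0.71153274]), 'torque': array([ 0.01895744, -0.10689752,  0.02940488]), 'grip_force': 0.0, 'opening': 0.08531211706471017}
top [0.49967867 0.08807094 1.22344738] [-0.08156132 -0.00142149  0.99666731]
scene [1.20970607 0.24099148 0.88714509] [0.58406795 0.15782947 0.79621259]
wrist [ 0.30973492 -0.49072456  0.37276159] [0.27807608 0.12420527 0.95249501]
```

View pics/top0.png

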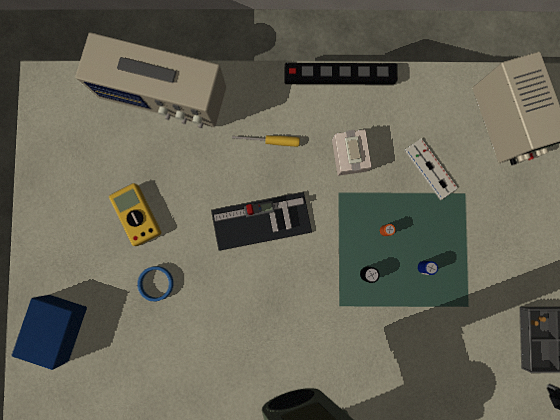

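View pics/scene0.png

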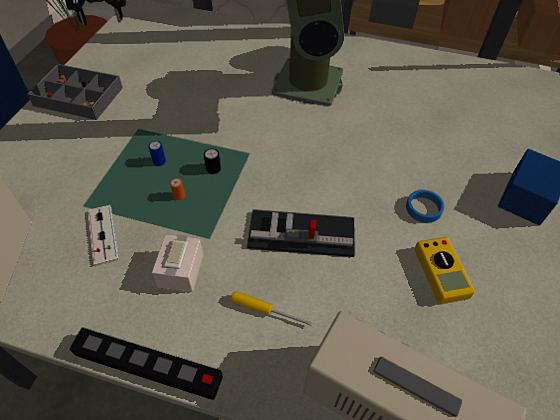

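Top view: blue can at about (429,268), caliper centred near (263,220), with the red tab at (250,209) and the jaws at about 270–295. Next I enlarge both views to pick points.

```bash
python3 - <<'E'
from h import *
t=cv2.imread("pics/top0.png");s=cv2.imread("pics/scene0.png")
f=lambda im,x,y,w,h,W,H:cv2.resize(im[y:y+h,x:x+w],(W,H),interpolation=cv2.INTER_CUBIC)
a=np.vstack([f(t,205,185,120,70,480,280),f(s,240,200,120,70,480,280)])
b=np.vstack([f(t,405,245,60,53,320,280),f(s,135,130,60,53,320,280)])
cv2.imwrite("pics/crop0.png",np.hstack([a,b]))
E
```

```text
(no output)
```

View pics/crop0.png

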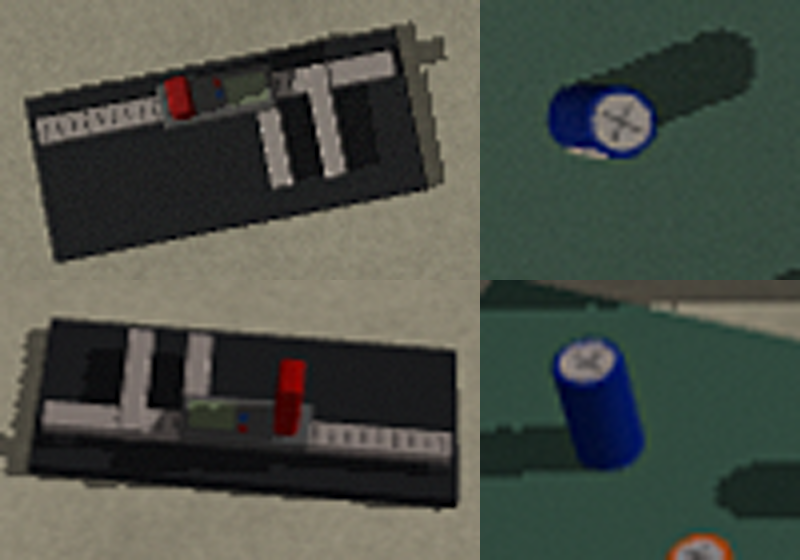

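```bash
cat > m1.py <<'E'
from h import *
from scipy.optimize import least_squares
T=cal("top");S=cal("scene")
def px(u,v,s,sy,ox,oy,u0=0,v0=0): return ((u-u0+.5)/s-.5+ox,(v-v0+.5)/sy-.5+oy)
tc=lambda u,v:px(u,v,4,4,205,185)
sc=lambda u,v:px(u,v,4,4,240,200,0,280)
tb=lambda u,v:px(u,v,320/60,280/53,405,245,480,0)
sb=lambda u,v:px(u,v,320/60,280/53,135,130,480,280)
print("can top",tri([(T,tb(622,122)),(S,sb(587,362))]))
print("can top from top@.06",at_z(T,tb(622,122),.06),"scene@.06",at_z(S,sb(587,362),.06))
print("tab",tri([(T,tc(175,97)),(S,sc(293,377))]))
# base corners top (local): +x+y, +x-y, -x-y, -x+y
loc=np.array([[.055,.125],[.055,-.125],[-.055,-.125],[-.055,.125]])
tp=[(27,99),(408,26),(438,186),(57,262)]
spx=[None,None,(50,320),(457,351)]
print("corner tri",[tri([(T,tc(*tp[i])),(S,sc(*spx[i]))]) for i in (2,3)])
P=np.array([at_z(T,tc(*p),.012) for p in tp])
def pose(q): 
    R=np.array([[np.cos(q[2]),-np.sin(q[2])],[np.sin(q[2]),np.cos(q[2])]]); return R
f=lambda q:((pose(q)@loc.T).T+q[:2]-P[:,:2]).ravel()
r=least_squares(f,[.55,.1,.2]);print("stand",r.x,np.abs(r.fun).max())
W=lambda l:np.r_[pose(r.x)@l[:2]+r.x[:2],l[2]]
for n,l in [("nest",(-.014,-.0425,.012)),("fixed",(0,-.06,.026)),("fixed tip",(-.035,-.06,.032))]: print(n,W(np.array(l)))
i=lambda w:pose(r.x).T@(np.array(w)[:2]-r.x[:2])
print("tab local",i(tri([(T,tc(175,97)),(S,sc(293,377))])[0]),"mov jaw tip face loc",i(at_z(T,tc(294,187),.032)),"fixed tip face",i(at_z(T,tc(322,179),.032)))
E
python3 m1.py
```

```text
can top (array([ 0.46270583, -0.30033865,  0.05935603]), [np.float64(0.0013952098162652343), np.float64(0.001395209816265048)])
can top from top@.06 [ 0.46317012 -0.30151319  0.06      ] scene@.06 [ 0.46319634 -0.29839983  0.06      ]
tab (array([0.60727716, 0.15800045, 0.08188214]), [np.float64(0.00041392077411236966), np.float64(0.00041392077411242045)])
corner tri [(array([ 0.55505638, -0.00718252,  0.00926312]), [np.float64(0.004545344545151347), np.float64(0.004545344545151345)]), (array([0.50483231, 0.240349  , 0.00960347]), [np.float64(0.00194749926054964), np.float64(0.0019474992605496592)])]
stand [0.58378026 0.12360043 0.1968539 ] 0.0035547512388738878
nest [0.57836301 0.07918305 0.012     ]
fixed [0.59551536 0.06475922 0.026     ]
fixed tip [0.56119132 0.05791375 0.032     ]
tab local [0.02977123 0.02914001] mov jaw tip face loc [-0.03706069 -0.03376502] fixed tip face [-0.03544395 -0.05250661]
```

Can top triangulates to (0.463, -0.300, 0.059), against 60 mm expected. The tab is at about (0.607, 0.158, 0.082), against 85 mm. The stand is at about (0.584, 0.124), yaw 0.197. I'll move over the caliper, turned to the stand's axes with the fingers shut, and refine with the wrist camera.

```bash
R='[0.592,-0.443,0,0,0,-1.34]'; python3 jog.py '[[0.592,-0.443,0,0,0,-1.34],[0.592,-0.443,0,0,0,-1.34],[0.592,-0.443,0,0,0,-1.34],[0.592,-0.443,0,0,0,-1.34],[0.592,-0.443,0,0,0,-1.34],[0.592,-0.443,0,0,0,-1.34],[0.592,-0.443,0,0,0,-1.34],[0.592,-0.443,0,0,0,-1.34],[0.592,-0.443,0,0,0,-1.34],[0.592,-0.443,0,0,0,-1.34],[0.592,-0.443,0,0,0,-1.34],[0.592,-0.443,0,0,0,-1.34]]' 0
python3 jog.py '[[0,0,0,0,0,0],[0,0,0,0,0,0]]'
python3 - <<'E'
from h import *
import pickle
s=ctrl.state();c=cal("wrist");im=ctrl.capture("wrist");cv2.imwrite("pics/w1.png",im);pickle.dump(c,open("w1.pkl","wb"))
print(s['time_s'],s['eef_pos'],s['tcp_rot'],s['qpos'],s['contact_force'])
print(im.shape)
# prediction overlay
E
```

```text
time_s: 1.6
eef_pos: [0.5941, 0.1273, 0.404]
tcp_rot: [-1.992, -2.429, 0.001]
contact_force: [0.3, -0.6, 0.1]
opening: -0.0002
grip_force: 0.0
time_s: 1.85
eef_pos: [0.5931, 0.1247, 0.4038]
tcp_rot: [-1.992, -2.428, 0.003]
contact_force: [-0.6, -0.6, 0.4]
opening: -0.0001
grip_force: 0.0
1.85 [0.59313923 0.12469901 0.40384069] [-1.99226424 -2.42781832  0.00287418] [ 6.46727236e-02  2.73061287e-01  1.46172836e+00 -6.74145385e-04
  1.40877141e+00 -1.31663290e-01] [-0.58193106 -0.6227633   0.41868928]
(420, 560, 3)
```

View pics/w1.png

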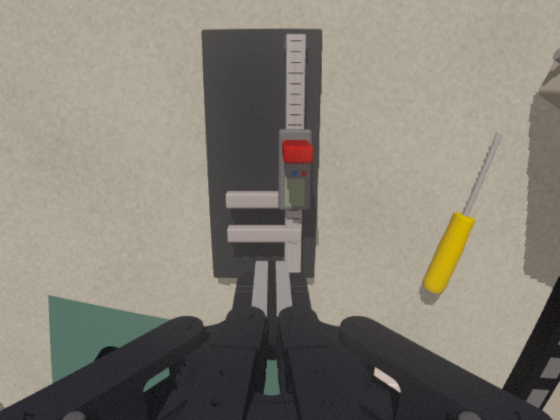

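```bash
cat > m2.py <<'E'
from h import *
import pickle
from scipy.optimize import least_squares
c=pickle.load(open("w1.pkl","rb"));im=cv2.imread("pics/w1.png").astype(int)
loc=np.array([[-.055,.125],[.055,.125],[.055,-.125],[-.055,-.125]])
pp=[(203,31),(322,30),(314,276),(213,278)]
Rm=lambda t:np.array([[np.cos(t),-np.sin(t)],[np.sin(t),np.cos(t)]])
W=lambda q,l:np.r_[Rm(q[2])@np.array(l[:2])+q[:2],l[2]]
f=lambda q:(proj(c,np.array([W(q,[*l,.012]) for l in loc]))-pp).ravel()
r=least_squares(f,[.584,.124,.197]);q=r.x;print("stand",q,r.fun)
i=lambda w:Rm(q[2]).T@(np.array(w)[:2]-q[:2])
for n,p,z in [("tab top",(297,155),.085),("mov face",(252,208),.032),("fix face",(262,226),.032),("jaw tip",(227,234),.032)]: print(n,i(at_z(c,p,z)))
sub=im[120:215,270:325]; red=(sub[...,2]>120)&(sub[...,1]<60)
ys,xs=np.nonzero(red);print(xs.min()+270,xs.max()+270,ys.min()+120,ys.max()+120)
print(im[134:170,290].tolist())
print(im[186:245,255,2].tolist())
T=cal("top")
print("tab tri",tri([(T,((175.5)/4-.5+205,97.5/4-.5+185)),(c,(297,155))]))
E
python3 m2.py
```

```text
stand [0.58372138 0.12930242 0.1969153 ] [-1.70131111 -1.44652952  1.17457263 -0.83231979  0.37619754  2.76781001
  0.2289262   0.58860013]
tab top [0.02835866 0.0223613 ]
mov face [-0.01024762 -0.03787731]
fix face [-0.00079827 -0.05628914]
jaw tip [-0.03528751 -0.06473368]
283 313 140 162
[[106, 107, 112], [107, 107, 112], [106, 107, 112], [106, 107, 113], [105, 106, 114], [90, 88, 130], [48, 54, 137], [37, 39, 132], [32, 35, 137], [29, 36, 142], [39, 41, 141], [34, 38, 152], [35, 37, 170], [38, 43, 181], [38, 42, 182], [38, 43, 174], [39, 45, 169], [39, 46, 166], [36, 40, 164], [30, 36, 160], [33, 39, 159], [38, 43, 160], [32, 32, 156], [36, 40, 156], [31, 41, 154], [33, 38, 153], [34, 39, 149], [37, 42, 137], [33, 38, 116], [52, 54, 96], [69, 69, 84], [72, 73, 80], [74, 74, 79], [70, 73, 76], [74, 77, 80], [74, 75, 80]]
[64, 65, 62, 64, 80, 136, 158, 164, 179, 172, 162, 161, 160, 160, 160, 159, 159, 158, 158, 157, 153, 129, 84, 54, 56, 53, 55, 54, 54, 52, 48, 54, 54, 52, 49, 52, 54, 53, 74, 137, 157, 163, 165, 179, 172, 162, 160, 159, 158, 158, 160, 159, 159, 157, 154, 132, 89, 59, 50]
tab tri (array([0.60682791, 0.15722774, 0.08790497]), [np.float64(4.152841113889211e-05), np.float64(4.1528411139148394e-05)])
```

Wrist view: the stand fits at (0.584, 0.129) with yaw 0.197. The tab top at (297,154) is at world (0.607, 0.158), consistent with the other views. The moving jaw face is at y≈-38 mm, a gap of about 22 mm. I'll lower the shut fingers just to the -y side of the tab, then push it open.

```bash
python3 jog.py '[[-0.002,0.02,0.01,0,0,0],[-0.002,0.02,0.06,0,0,0],[-0.002,0.02,0.11,0,0,0],[-0.002,0.02,0.15,0,0,0],[-0.002,0.02,0.168,0,0,0],[-0.002,0.02,0.173,0,0,0],[-0.002,0.02,0.173,0,0,0]]'
python3 jog.py '[[0.006,0,0,0,0,0],[0.012,0,0,0,0,0],[0.018,0,0,0,0,0],[0.024,0,0,0,0,0],[0.030,0,0,0,0,0],[0.036,0,0,0,0,0]]'
python3 - <<'E'
from h import *
cv2.imwrite("pics/s2.png",cv2.resize(ctrl.capture("scene")[170:290,200:380],(720,480),interpolation=cv2.INTER_CUBIC))
E
```

```text
time_s: 2.78
eef_pos: [0.6143, 0.1265, 0.2333]
tcp_rot: [1.993, 2.426, 0.003]
contact_force: [0.4, 0.2, -0.7]
opening: -0.0001
grip_force: 0.0
time_s: 3.52
eef_pos: [0.6066, 0.1625, 0.2318]
tcp_rot: [1.993, 2.428, 0.0]
contact_force: [1.7, -1.8, 2.2]
opening: -0.0
grip_force: 1.1
```

View pics/s2.png

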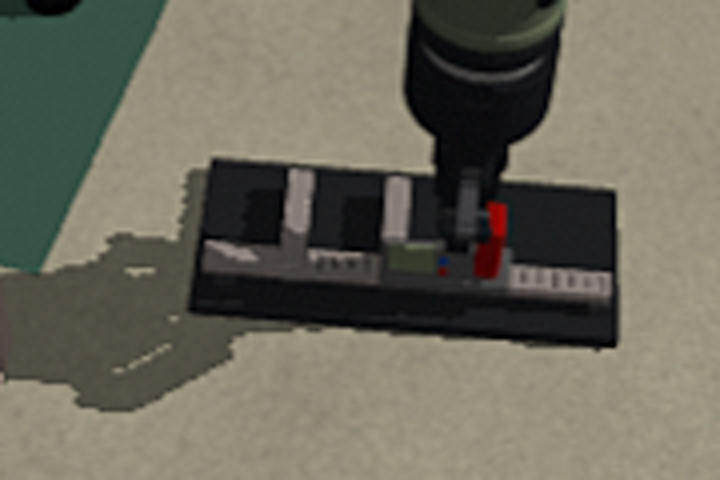

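The jaw is opening and the tab is driven from its -y side. I'll push another 34 mm, lift off, and go over the blue can with the fingers open.

```bash
python3 jog.py '[[0.006,0,0,0,0,0],[0.012,0,0,0,0,0],[0.018,0,0,0,0,0],[0.024,0,0,0,0,0],[0.030,0,0,0,0,0],[0.034,0,0,0,0,0],[0.034,0,0,0,0,0]]'
python3 jog.py '[[-0.005,0,0,0,0,0],[-0.005,0,-0.05,0,0,0],[-0.005,0,-0.10,0,0,0],[-0.46,-0.231,-0.10,0,0,0],[-0.46,-0.231,-0.10,0,0,0],[-0.46,-0.231,-0.10,0,0,0],[-0.46,-0.231,-0.10,0,0,0],[-0.46,-0.231,-0.10,0,0,0],[-0.46,-0.231,-0.10,0,0,0],[-0.46,-0.231,-0.10,0,0,0],[-0.46,-0.231,-0.10,0,0,0],[-0.46,-0.231,-0.10,0,0,0]]' 0.085
python3 jog.py '[[0,0,0,0,0,0],[0,0,0,0,0,0]]'
python3 - <<'E'
from h import *
import pickle
s=ctrl.state();c=cal("wrist");im=ctrl.capture("wrist");cv2.imwrite("pics/w3.png",im);pickle.dump(c,open("w3.pkl","wb"))
t=ctrl.capture("top");cv2.imwrite("pics/top3.png",t)
print(s['time_s'],s['eef_pos'],s['tcp_rot'])
print(proj(c,[[.463,-.3,.06],[.463,-.3,0]]))
E
```

```text
time_s: 4.45
eef_pos: [0.5995, 0.1961, 0.2314]
tcp_rot: [-1.992, -2.427, 0.0]
contact_force: [0.5, 0.1, 0.2]
opening: -0.0001
grip_force: 0.0
time_s: 5.95
eef_pos: [0.4614, -0.3044, 0.3318]
tcp_rot: [2.0, 2.422, -0.001]
contact_force: [-0.2, 0.1, 0.5]
opening: 0.085
grip_force: 0.0
time_s: 6.2
eef_pos: [0.4632, -0.2993, 0.3313]
tcp_rot: [-1.991, -2.429, -0.001]
contact_force: [-1.4, 0.3, -0.0]
opening: 0.0849
grip_force: 0.0
6.2 [ 0.4631635  -0.29931039  0.3313439 ] [-1.99091368e+00 -2.42863136e+00 -1.19499330e-03]
[[269.87327632 210.63422336]
 [270.17584415 188.21948695]]
```

View pics/w3.png

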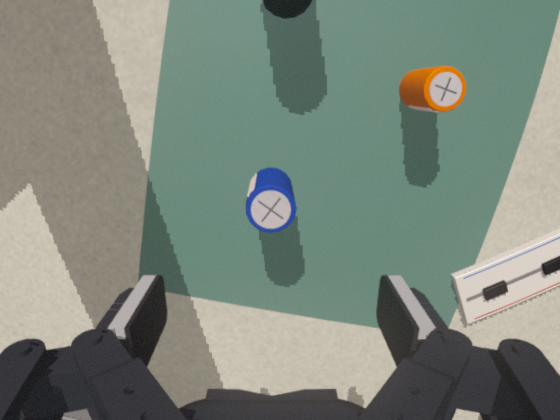

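Wrist view: the blue can top at (271,209) matches the prediction (270,211) within 1 mm, and its neighbours are well clear of the fingers. I'll descend and grasp.

```bash
python3 jog.py '[[0,0,0.04,0,0,0],[0,0,0.08,0,0,0],[0,0,0.11,0,0,0],[0,0,0.125,0,0,0],[0,0,0.131,0,0,0],[0,0,0.131,0,0,0],[0,0,0.131,0,0,0]]'
python3 jog.py '[[0,0,0,0,0,0],[0,0,0,0,0,0],[0,0,0,0,0,0],[0,0,0,0,0,0],[0,0,0,0,0,0],[0,0,0,0,0,0]]' 0.02
python3 - <<'E'
from h import *
import pickle
T=cal("top");im=cv2.imread("pics/top3.png")
cv2.imwrite("pics/top3c.png",cv2.resize(im[185:255,205:325],(720,420),interpolation=cv2.INTER_CUBIC))
E
```

```text
time_s: 7.18
eef_pos: [0.4636, -0.3012, 0.2021]
tcp_rot: [1.992, 2.426, -0.0]
contact_force: [0.4, 0.1, 0.2]
opening: 0.0844
grip_force: 0.0
time_s: 7.92
eef_pos: [0.4631, -0.301, 0.2012]
tcp_rot: [1.993, 2.427, -0.0]
contact_force: [-1.1, 0.6, 5.0]
opening: 0.0333
grip_force: 59.6
```

View pics/top3c.png

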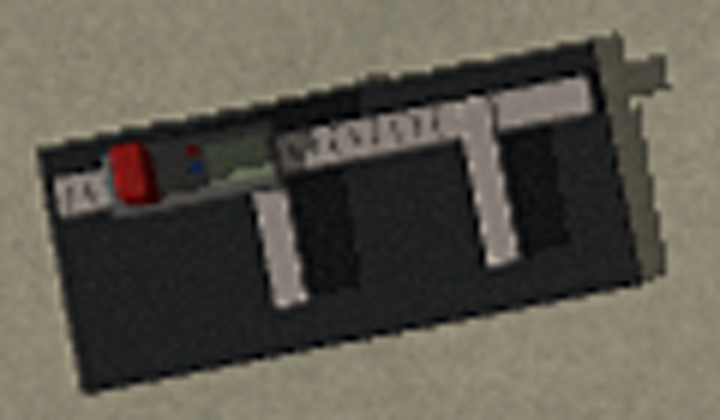

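Grasped (33.3 mm opening, 60 N). The top crop shows the jaws well apart: moving face edge (287,190)-(306,300), fixed face edge (469,160)-(489,265). I'll work out the placing target from these.

```bash
python3 - <<'E'
from h import *
T=cal("top"); g=lambda u,v:at_z(T,((u+.5)/6-.5+205,(v+.5)/6-.5+185),.032)
q=np.array([.5837,.1293-.001,.197]);R=np.array([[np.cos(q[2]),-np.sin(q[2])],[np.sin(q[2]),np.cos(q[2])]])
for p in [(287,190),(306,300),(469,160),(489,265),(131,172)]:
    w=g(*p); 
    if p[0]==131: w=at_z(T,((131.5)/6-.5+205,(172.5)/6-.5+185),.085)
    print(p,w,R.T@(w[:2]-q[:2]))
s=ctrl.state()
w=np.r_[R@[-.017,-.037]+q[:2],0];print("target",w, "tcp",s['eef_pos'])
r=cv2.Rodrigues(s['tcp_rot'])[0];d=w-s['eef_pos'];d[2]=.0;print("tool delta",r.T@d)
E
```

```text
(287, 190) [0.59292264 0.14998131 0.032     ] [0.0132879  0.01945683]
(306, 300) [0.54548776 0.14139489 0.032     ] [-0.03491011  0.02032083]
(469, 160) [0.60627541 0.07146856 0.032     ] [ 0.01101524 -0.06015086]
(489, 265) [0.56091768 0.06270416 0.032     ] [-0.03518062 -0.05986795]
(131, 172) [0.59593649 0.21169562 0.085     ] [0.02832269 0.07938757]
target [0.57427076 0.08868827 0.        ] tcp [ 0.46313497 -0.30095481  0.20118504]
tool delta [ 3.60533950e-01  1.84900279e-01 -2.16416238e-04]
```

```bash
python3 jog.py '[[0,0,-0.02,0,0,0],[0,0,-0.06,0,0,0],[0,0,-0.10,0,0,0],[0,0,-0.10,0,0,0]]'
```

```text
time_s: 8.43
eef_pos: [0.464, -0.3015, 0.3039]
tcp_rot: [1.989, 2.423, -0.0]
contact_force: [0.1, -0.5, -1.8]
opening: 0.0334
grip_force: 59.7
```

Stand frame now confirmed by the top view: fixed face y = -60.0 mm, moving face +20 mm, and the tab agrees. I'll carry the can over.

```bash
python3 jog.py '[[0.045,0.023,0,0,0,0],[0.10,0.051,0,0,0,0],[0.155,0.079,0,0,0,0],[0.21,0.108,0,0,0,0],[0.265,0.136,0,0,0,0],[0.315,0.162,0,0,0,0],[0.35,0.18,0,0,0,0],[0.3605,0.185,0,0,0,0],[0.3605,0.185,0.03,0,0,0],[0.3605,0.185,0.06,0,0,0],[0.3605,0.185,0.075,0,0,0],[0.3605,0.185,0.075,0,0,0]]'
python3 jog.py '[[0,0,0,0,0,0],[0,0,0,0,0,0]]'
python3 - <<'E'
from h import *
a=ctrl.capture("scene")[170:290,220:380];b=ctrl.capture("wrist")
cv2.imwrite("pics/p4.png",np.hstack([cv2.resize(a,(400,300),interpolation=cv2.INTER_CUBIC),cv2.resize(b,(400,300))]))
q=np.array([.5837,.1283,.197]);R=np.array([[np.cos(q[2]),-np.sin(q[2])],[np.sin(q[2]),np.cos(q[2])]])
s=ctrl.state();print(R.T@(s['eef_pos'][:2]-q[:2]),s['eef_pos'],s['contact_force'])
E
```

```text
time_s: 9.93
eef_pos: [0.5731, 0.0882, 0.2237]
tcp_rot: [-1.992, -2.425, 0.005]
contact_force: [0.0, -0.7, -0.6]
opening: 0.0333
grip_force: 59.8
time_s: 10.18
eef_pos: [0.5749, 0.0888, 0.2272]
tcp_rot: [1.992, 2.426, 0.003]
contact_force: [0.4, -0.6, -1.3]
opening: 0.0335
grip_force: 59.9
[-0.01655582 -0.03687558] [0.57468199 0.08889722 0.22688815] [-0.22851952  0.54587007 -1.08965998]
```

View pics/p4.png

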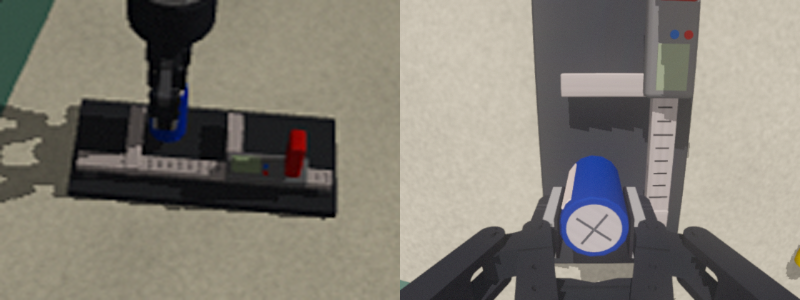

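The can is held upright between the jaws, clear of both. I'll lower it gently and watch the force.

```bash
python3 jog.py '[[0,0,0.004,0,0,0],[0,0,0.008,0,0,0],[0,0,0.011,0,0,0],[0,0,0.012,0,0,0],[0,0,0.012,0,0,0],[0,0,0.012,0,0,0]]'
python3 jog.py '[[0,0,0.0005,0,0,0],[0,0,0.001,0,0,0],[0,0,0.001,0,0,0]]'
```

```text
time_s: 11.02
eef_pos: [0.5742, 0.0889, 0.2137]
tcp_rot: [1.993, 2.428, 0.0]
contact_force: [0.9, 0.5, -1.5]
opening: 0.0342
grip_force: 59.9
time_s: 11.4
eef_pos: [0.5743, 0.0889, 0.2132]
tcp_rot: [1.993, 2.428, 0.0]
contact_force: [-1.3, 0.0, 3.6]
opening: 0.0337
grip_force: 60.0
```

Contact came at the expected height (0.2132), with a light push of about 4 N. Releasing and lifting off.

```bash
python3 jog.py '[[0,0,0,0,0,0],[0,0,0,0,0,0],[0,0,0,0,0,0],[0,0,0,0,0,0]]' 0.065
python3 jog.py '[[0,0,-0.01,0,0,0],[0,0,-0.03,0,0,0],[0,0,-0.07,0,0,0],[0,0,-0.12,0,0,0],[0,0,-0.12,0,0,0],[0,0,-0.12,0,0,0]]'
python3 - <<'E'
from h import *
import pickle
a=ctrl.capture("top");cv2.imwrite("pics/top5.png",a);a=a[185:255,205:325];s=ctrl.state();c=cal("wrist");b=ctrl.capture("wrist");cv2.imwrite("pics/w5.png",b);pickle.dump(c,open("w5.pkl","wb"))
cv2.imwrite("pics/p5.png",np.hstack([cv2.resize(a,(400,300),interpolation=cv2.INTER_CUBIC),cv2.resize(b,(400,300))]))
print(s['eef_pos'],s['tcp_rot'])
E
```

```text
time_s: 11.9
eef_pos: [0.5741, 0.0889, 0.2126]
tcp_rot: [-1.993, -2.428, 0.0]
contact_force: [-0.3, 0.8, 0.0]
opening: 0.0651
grip_force: 0.0
time_s: 12.65
eef_pos: [0.5741, 0.089, 0.334]
tcp_rot: [1.992, 2.427, 0.002]
contact_force: [-0.5, 0.6, -0.7]
opening: 0.0653
grip_force: 0.0
[0.57368593 0.08892721 0.33258655] [-1.99307754e+00 -2.42766211e+00  7.74382632e-04]
```

View pics/p5.png

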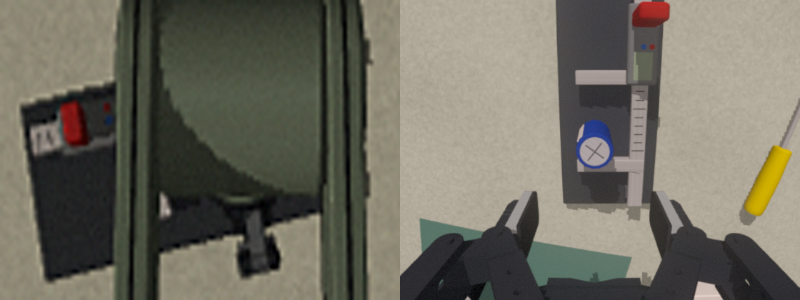

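The can stands upright alone and clear of the fixed jaw. Next, shut the fingers, go to the +y side of the tab and lower.

```bash
python3 jog.py '[[0.05,0.015,0,0,0,0],[0.10,0.032,0,0,0,0],[0.135,0.044,0,0,0,0],[0.148,0.047,0,0,0,0],[0.148,0.047,0.01,0,0,0],[0.148,0.047,0.05,0,0,0],[0.148,0.047,0.085,0,0,0],[0.148,0.047,0.101,0,0,0],[0.148,0.047,0.101,0,0,0],[0.148,0.047,0.101,0,0,0]]' 0
python3 jog.py '[[-0.005,0,0,0,0,0],[-0.010,0,0,0,0,0],[-0.015,0,0,0,0,0],[-0.020,0,0,0,0,0],[-0.024,0,0,0,0,0],[-0.028,0,0,0,0,0],[-0.032,0,0,0,0,0],[-0.036,0,0,0,0,0]]'
python3 - <<'E'
from h import *
q=np.array([.5837,.1283,.197]);R=np.array([[np.cos(q[2]),-np.sin(q[2])],[np.sin(q[2]),np.cos(q[2])]])
s=ctrl.state();print(R.T@(s['eef_pos'][:2]-q[:2]),R.T@s['contact_force'][:2],s['contact_force'])
E
```

```text
time_s: 14.0
eef_pos: [0.5923, 0.243, 0.2332]
tcp_rot: [1.993, 2.426, 0.003]
contact_force: [-0.3, 0.6, 0.2]
opening: 0.0003
grip_force: 0.0
time_s: 15.0
eef_pos: [0.5985, 0.2077, 0.2316]
tcp_rot: [-1.993, -2.428, -0.0]
contact_force: [0.1, 2.2, 1.0]
opening: -0.0
grip_force: 1.1
[0.03009381 0.07500183] [0.5408357  2.15734494] [0.10812162 2.22147477 0.96925415]
```

Steady 2.2 N, so the slide is moving with the tab. I'll continue, slower near the can.

```bash
cat > f.py <<'E'
from h import *
q=np.array([.5837,.1283,.197]);R=np.array([[np.cos(q[2]),-np.sin(q[2])],[np.sin(q[2]),np.cos(q[2])]])
s=ctrl.state();print("local",R.T@(s['eef_pos'][:2]-q[:2]),"F",R.T@s['contact_force'][:2])
E
python3 jog.py '[[-0.003,0,0,0,0,0],[-0.006,0,0,0,0,0],[-0.009,0,0,0,0,0],[-0.011,0,0,0,0,0],[-0.013,0,0,0,0,0],[-0.015,0,0,0,0,0],[-0.0165,0,0,0,0,0],[-0.018,0,0,0,0,0],[-0.018,0,0,0,0,0]]' | grep force; python3 f.py
python3 jog.py '[[-0.001,0,0,0,0,0],[-0.002,0,0,0,0,0],[-0.003,0,0,0,0,0],[-0.004,0,0,0,0,0],[-0.004,0,0,0,0,0]]'| grep force; python3 f.py
python3 jog.py '[[-0.0005,0,0,0,0,0],[-0.001,0,0,0,0,0],[-0.0015,0,0,0,0,0],[-0.002,0,0,0,0,0],[-0.002,0,0,0,0,0]]'| grep force; python3 f.py
```

```text
contact_force: [1.5, 2.3, 0.1]
grip_force: 1.2
local [0.02998031 0.0571992 ] F [1.91239792 1.93560668]
contact_force: [1.2, 3.9, -0.3]
grip_force: 1.2
local [0.02999451 0.0530992 ] F [1.96559127 3.58072716]
contact_force: [0.3, 2.5, 0.4]
grip_force: 1.3
local [0.02999339 0.05120605] F [0.7547491  2.39535203]
```

```bash
cat > f.py <<'E'
from h import *
q=np.array([.5837,.1283,.197]);R=np.array([[np.cos(q[2]),-np.sin(q[2])],[np.sin(q[2]),np.cos(q[2])]])
F=[]
for k in range(6): ctrl.capture("top"); s=ctrl.state(); F.append(R.T@s['contact_force'][:2])
print("local",R.T@(s['eef_pos'][:2]-q[:2]),"F",np.mean(F,0),"t",s['time_s'])
E
python3 f.py
python3 jog.py '[[-0.001,0,0,0,0,0],[-0.002,0,0,0,0,0],[-0.002,0,0,0,0,0]]'| grep _force; python3 f.py
python3 jog.py '[[-0.001,0,0,0,0,0],[-0.002,0,0,0,0,0],[-0.002,0,0,0,0,0]]'| grep _force; python3 f.py
```

```text
local [0.03000258 0.05126272] F [0.71203749 2.72108781] t 17.675
contact_force: [-0.9, 3.4, -0.2]
grip_force: 1.9
local [0.02997934 0.04930374] F [1.09352284 4.08588146] t 18.35
contact_force: [-0.4, 6.0, 0.2]
grip_force: 2.6
local [0.02999131 0.04741228] F [0.75447035 5.1451993 ] t 19.025
```

The force now climbs with the spring rate (2.7 → 4.1 → 5.1 N over 4 mm), so the jaw is pressing the can and the tab's spring is giving. One small step more, then back off and lift away.

```bash
python3 jog.py '[[-0.0007,0,0,0,0,0],[-0.0007,0,0,0,0,0]]'| grep _force; python3 f.py
python3 jog.py '[[0.003,0,0,0,0,0],[0.008,0,0,0,0,0],[0.016,0,0,0,0,0],[0.022,0,0,0,0,0],[0.022,0,-0.03,0,0,0],[0.022,0,-0.08,0,0,0],[0.022,0,-0.13,0,0,0],[0.022,0,-0.16,0,0,0],[0.022,0,-0.16,0,0,0],[0.022,0,-0.16,0,0,0]]'
python3 - <<'E'
from h import *
a=ctrl.capture("scene")[190:270,240:360];b=ctrl.capture("wrist");s=ctrl.state()
cv2.imwrite("pics/p6.png",np.hstack([cv2.resize(a,(360,300),interpolation=cv2.INTER_CUBIC),cv2.resize(b,(400,300))]))
E
```

```text
contact_force: [-0.2, 6.2, -0.6]
grip_force: 2.8
local [0.0299796  0.04683623] F [0.91702544 5.50215389] t 19.575
time_s: 20.82
eef_pos: [0.5993, 0.2013, 0.3904]
tcp_rot: [-1.993, -2.427, 0.003]
contact_force: [-0.1, -0.7, -0.2]
opening: -0.0
grip_force: 0.0
```

View pics/p6.png

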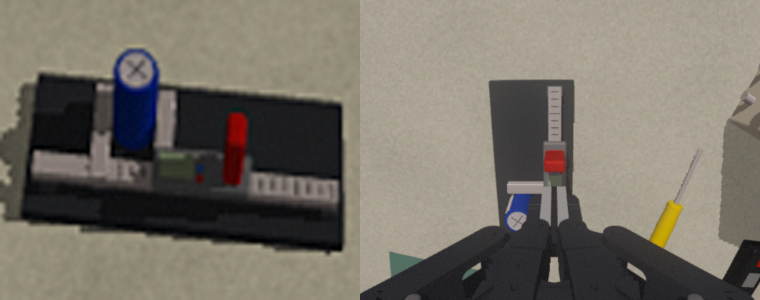

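The scene view shows the can upright and held between both jaws, the tab sprung back, and the gripper well clear. Handing in.

```bash
python3 -c "
from plant import ctrl
print(ctrl.finish_job())"
```

```text
the job is handed in; nothing more can be done
None
```

The job is handed in at about 21 s: the blue can stands upright on the caliper's base with the jaws closed on it, the tab is released, and no other object was touched.

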